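# Close the green glue pot on the model-maker's table

### The arm

A 6-joint arm with a two-finger parallel gripper is mounted at the origin on the work surface. World frame = base frame: x ahead of the robot, y to its left, z up, the work surface at z = 0. Lengths are in m, angles in rad, forces in N, time in s.
With the tool pointing down it reaches from about 0.4 to 0.825 m from the base axis. Payload 7 kg.
Tool frame: the origin (TCP) lies at the very end of the fingers, on their centre line; the grasp point (between the pads) lies 19 mm behind it (arm.pinch_z is the z of the grasp point in the tool frame, in m); z points along the fingers, y is the direction in which the jaws open and shut (so a half turn about z gives the same grasp; the last joint's range is limited). The gripper opens to 88 mm and grips with 3 to 60 N. Pads are 19 mm wide; open, the fingers measure 130 mm over their backs; the gripper's body (78 mm by 193 mm) begins 47 mm behind the grasp point.
Start: joints at [-1.055, 0.359, 0.012, 0, -1.224, -0.288], TCP at [0.152, -0.658, 0.227] pointing down, gripper open.
Joint ranges: [-3.07, 3.07], [-1.43, 2.12], [-1.02, 1.25], [-3.03, 1.67], [-3.05, -0], [-3.03, 3.03]. Speed limits (rad/s): [2.39, 2.39, 3.01, 3.14, 3.14, 3.14].

### API

Orientations are given as [roll, pitch, yaw] about the fixed x, y, z axes, in that order (R = Rz(yaw) Ry(pitch) Rx(roll)).
In Python, from station import arm gives the robot as it stands.
- The arm moves only by the tool drive_tool, never from a script. Its argument "targets" is a list of rows, each a list of 6 numbers: the shift along the world's x, y, z in units of 0.04 m (1.0 is 0.04 m), then the turn, a rotation vector about the world's x, y, z in units of 6 degrees (1.0 is 6 degrees). In form: [[x, y, z, wx, wy, wz], ...]. A call has 1 to 5 rows; each row shifts and turns the commanded pose from where the row before left it; what a row does not reach is not made up. A row lasts 1/8 s, in which the tool goes at most 62.5 mm and 10.7 degrees, less where a joint would pass 70% of its speed; a pose out of reach is approached as far as the arm can. A call with a number of a shift or a turn outside -1 to 1 is refused whole. A call with a gripper value outside its range is refused whole. "claw" is the opening, from 0 (shut) to 1 (fully open), set as the call begins (left out, the last holds). The fingers move at their own pace and stop on an object; "newtons" is the grip in N (left out, the last holds). Time passes only in rows, so rows that do not move let the fingers close. It gives the time, the measured TCP pose, the force and the opening at its end, in the units of the state.
- arm.get_state(): the state, without advancing time (a new reading comes with each control period).
- arm.grab_frame(name): name is "scene" or "top"; returns (picture, depth): 480x640x3 uint8, red, green, blue; 480x640 float32, m along the optical axis (not along the pixel's ray), 0 where there is no reading.
- arm.get_calibration(name): a dict with "mtx" (3x3 intrinsics, pixels), "origin" and "rotation" of the camera in the world. Camera axes: x right, y up, looking along -z (the intrinsics and any distortion apply to the point x, -y, -z); pixel columns grow to the right and rows downward; lengths in m; the calibration is good to about 2 mm. A picture is of the moment at which its call begins. get_calibration takes no time and is no camera call.
- arm.job_done(): hands the job in, once; it reports no verdict.
Trained networks look in the newest picture that a camera, given by its name, has taken for a name from the list of things; names that differ only in an ending like _2 or _b are one class to them, and where a whole thing is asked for, a point or a joint stands for the part that bears it (a point fixed in the world has none). Each returns a list of dicts, best first, with "score" (0 to 1); they miss things now and then, are a little off and sometimes report something else, mostly with a low value. They report only what shows in the picture. A call takes as long as a camera call. They do not tell look-alikes from the thing itself.
- arm.search_frame(target, camera): "point" ([x, y, z] in m, in the coordinates of the camera as it stood for that picture, good to about 4 mm: the middle of the surface that is visible of it).
- arm.cut_out(target, camera): "pixels" (480x640 bool, what is visible of it).
- arm.landmark_of(target, camera): "point" ([x, y, z] in m, in the coordinates of the camera as it stood for that picture, good to about 4 mm: a listed point, or the origin of a listed thing).
The state is a dict: "t": time; "q": joint angles; "qd": joint speeds; "joint_efforts": joint torques, N m; "eef_pos": TCP position; "ee_rot": TCP orientation; "force": force on the tool from outside, world axes, zero at the start; "moment": the same for the moment, N m; "width": finger opening in m.
Only numpy, scipy, OpenCV 4.12 (cv2) and the standard library are available. Lean on these libraries where they do the work, as an engineer would, in place of code of your own. Each camera call takes 0.05 s, during which the arm holds its last target. There are 200 camera calls.

### The job

Someone left the cap of the green glue pot loose. Screw the green cap down clockwise until it stops tight, then let go of it. Leave the blue and yellow caps screwed down as they are.

Things in the scene. Friction and masses are not known exactly. Their poses are not given: they have to be found in the camera images.
- green_cap_top (a point): Centre of the top face of the ribbed round green cap, 50 mm in diameter, 32 mm high, z up. It sits on a white pot with a green band. The face is 131 mm above the table when tight, plus 3 mm per radian loose. Below the cap the pot's shoulder (20 mm radius at 96 mm height) slopes out to 30 mm radius at 84 mm; fingertips beside the cap may go down to 98 mm. Grip its round side at any yaw.
- green_cap (a joint): How far the green cap is unscrewed, rad: 0 is tight at a hard stop; it starts between 0.7 and 1.2. Turning it clockwise seen from above lowers the value and takes about 0.1 N m. The pot is fixed in a 90 x 90 x 28 mm wooden foot screwed to the table. A white line on the cap, from centre to rim, points to the white tick on the far (+x) side of the foot when tight.
- blue_cap (a joint): How far the blue cap of another pot is unscrewed, rad: 0 is tight, as it starts. The three pots are alike but for colour; their axes stand at least 120 mm apart, in a row from the robot's left to its right in any order. Apart from them nothing within 90 mm of the green cap's axis is taller than 50 mm.
- yellow_cap (a joint): How far the yellow cap of the third pot is unscrewed, rad: 0 is tight, as it starts.
Things that resemble listed ones, but are neither listed nor needed, are in the scene too. What is shaped like the part that bears green_cap_top but red is not meant.

How it is judged:
By the outcome, as a careful person would: the job done as asked, in the order asked, and still so for the second after the job is handed in, with the robot touching nothing.
It also fails if it takes over 32 s, if anything falls off the work surface, if the arm or the gripper's body presses on something with over 40 N, if the wrist force passes 120 N, or if a joint passes its speed limit or range.

## Working session

There is one attempt and no reset: what is moved stays moved. The work goes in short steps, Python scripts to look and compute and a tool call to move; the robot and the scene stay as the last step left them, time stands still between calls to the robot, and variables do not carry over. Pictures are saved under pics/ and viewed, about 8 in all and at most 12, crops included, and the job is handed in when it is done.

Besides the shell and the picture viewer there is one more tool, called after "Emit:" by a JSON object that holds its "api" and its "payload", one argument or row to a line. drive_tool: Moves the arm, as the interface text tells. Shifts and turns lie within -1 to 1; 1 stands for 0.04 m of shift or 6 degrees of turn. Its arguments: {"type":"object","properties":{"targets":{"type":"array"},"claw":{"type":"number"},"newtons":{"type":"number"}},"required":["targets"]}

```bash
mkdir -p pics; cat > h.py <<'E'
import numpy as np, cv2
from station import arm
def w(name,p):
    c=arm.get_calibration(name); return np.array(c["rotation"])@np.array(p)+np.array(c["origin"])
def unproj(name,u,v,d):
    c=arm.get_calibration(name);K=np.array(c["mtx"]);x=(u-K[0,2])/K[0,0]*d;y=(v-K[1,2])/K[1,1]*d
    return w(name,[x,-y,-d])
def save(n,im): cv2.imwrite("pics/"+n,cv2.cvtColor(im,cv2.COLOR_RGB2BGR))
E
python3 - <<'E'
from h import *
s=arm.get_state(); print(s["t"],s["q"],s["eef_pos"],s["ee_rot"],s["width"],s["force"])
for n in("scene","top"):
    im,d=arm.grab_frame(n); save(n+"0.png",im); np.savez(f"{n}0.npz",im=im,d=d)
    for r in arm.landmark_of("green_cap_top",n)[:4]: print(n,"lm",r["score"],w(n,r["point"]))
    for r in arm.cut_out("green_cap",n)[:3]:
        m=r["pixels"]; v,u=np.nonzero(m); print(n,"cut",r["score"],u.mean(),v.mean(),m.sum(),im[m].mean(0))
E
```

```text
0.0 [-1.05489293e+00  3.59401213e-01  1.10604420e-02 -3.36451841e-04
 -1.22409006e+00 -2.88117301e-01] [ 0.1523016  -0.65709671  0.22561657] [ 3.13993565e+00 -1.61235098e-04 -2.91392101e+00] 0.0875040664449186 [0.44322272 0.59607484 0.65336084]
scene lm 0.89 [-0.61787491 -1.33257688 -0.77343478]
scene lm 0.8 [-0.47578794 -1.1904899  -0.6313478 ]
scene cut 0.96 288.42766853932585 251.16573033707866 1424 [ 44.25632022 102.0252809   50.86797753]
scene cut 0.82 335.43786008230455 160.96378600823044 1215 [107.35720165  32.56131687  21.0617284 ]
top lm 0.81 [1.55187767 1.16620791 2.01687695]
top cut 0.9 336.9032258064516 305.6693548387097 868 [128.62096774  26.22119816  14.46774194]
top cut 0.64 332.71463414634144 203.3658536585366 820 [ 51.59268293 110.08902439  47.14878049]
```

```bash
sed -i 's/^def w.*/from scipy.spatial.transform import Rotation as Ro\ndef w(name,p):/; s/np.array(c\["rotation"\])@np.array(p)/Ro.from_euler("xyz",c["rotation"]).apply(p)/' h.py
python3 - <<'E'
from h import *
for n in("scene","top"):
    c=arm.get_calibration(n); print(c)
    for r in arm.landmark_of("green_cap_top",n)[:4]: print(n,"lm",r["score"],w(n,r["point"]))
    f=np.load(n+"0.npz"); im,d=f["im"],f["d"]
    for r in arm.cut_out("green_cap",n)[:3]:
        m=r["pixels"]; v,u=np.nonzero(m); dd=d[m]; k=dd>0
        P=np.array([unproj(n,a,b,e) for a,b,e in zip(u[k],v[k],dd[k])])
        t=P[P[:,2]>np.percentile(P[:,2],95)-.006]; lo,hi=t.min(0),t.max(0)
        print(n,r["score"],u.mean(),v.mean(),im[m].mean(0).round(),np.percentile(P[:,2],95),"mean",t.mean(0),"circ",cv2.minEnclosingCircle((t[:,:2]*1000).astype(np.float32)),lo,hi)
E
```

```text
{'mtx': array([[528.8921999 ,   0.        , 323.44568858],
       [  0.        , 528.8921999 , 238.60432805],
       [  0.        ,   0.        ,   1.        ]]), 'origin': array([0.86099773, 0.14629576, 0.70543786]), 'rotation': array([ 0.55542634, -0.01571773,  1.96430032])}
scene lm 0.89 [ 0.38930889 -0.02288688  0.1262618 ]
scene lm 0.8 [ 0.55610254 -0.01806706  0.13226682]
scene 0.96 288.42766853932585 251.16573033707866 [ 44. 102.  51.] 0.13466171010679778 mean [ 0.5577149  -0.01760816  0.13304653] circ ((556.3099365234375, -18.200624465942383), 25.519689559936523) [ 0.53247502 -0.04301407  0.12876801] [0.58182935 0.00731736 0.13605241]Traceback (most recent call last):
  File "<stdin>", line 8, in <module>
  File "h.py", line 8, in unproj
    return w(name,[x,-y,-d])
  File "h.py", line 5, in w
    c=arm.get_calibration(name); return Ro.from_euler("xyz",c["rotation"]).apply(p)+np.array(c["origin"])
ValueError: time passes only in moves, steps and waits
```

View pics/scene0.png

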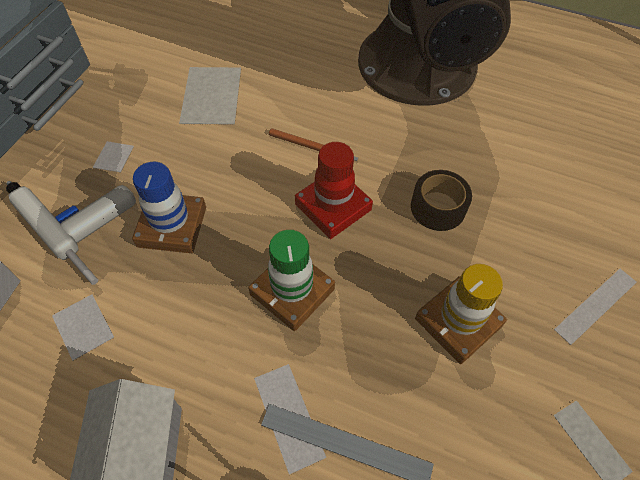

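View pics/top0.png

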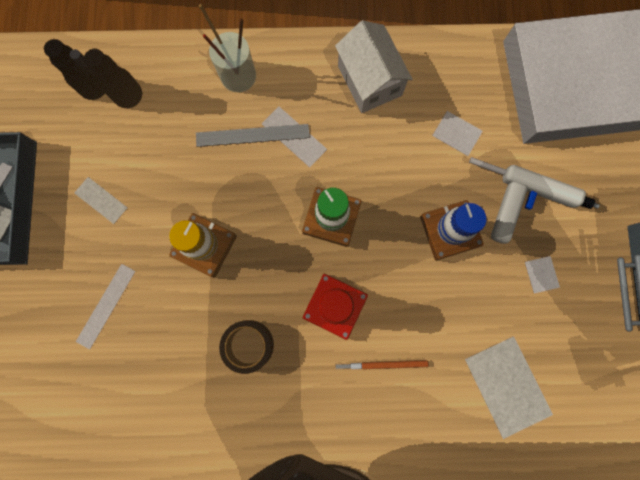

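Scene picture: blue pot at (155,180), green at (290,251), yellow at (480,285), and the red look-alike at (335,161). The green cap at (290,251) fits the description (white pot, green band, wooden foot). I'll confirm it in a crop and measure the white line and the tick.

```bash
cat > line.py <<'E'
from h import *
def line(n,im,d,cxy,rad=.027):
    c=arm.get_calibration(n);K=np.array(c["mtx"]);v,u=np.mgrid[:480,:640];R=Ro.from_euler("xyz",c["rotation"])
    P=(R.apply(np.stack([(u-K[0,2])/K[0,0]*d,-(v-K[1,2])/K[1,1]*d,-d],-1).reshape(-1,3))+c["origin"]).reshape(480,640,3)
    rr=np.hypot(*(P[...,:2]-cxy).transpose(2,0,1)); f=im.astype(int)
    top=(d>0)&(rr<rad+.006)&(P[...,2]>.126)
    gr=top&(f[...,1]>f[...,0]+25); wh=top&(f[...,0]>.75*f[...,1])&(f.min(-1)>90)&(rr<.024)
    al=(gr|wh); z=np.median(P[al][:,2])
    q=(P[al][:,:2]*1000).astype(np.float32); (cx,cy),r=cv2.minEnclosingCircle(q)
    wp=P[wh]; m=wp[:,:2].mean(0)-np.array([cx,cy])/1000
    print(n,"z",z,"c",cx,cy,"r",r,"nwhite",wh.sum(),"line deg",np.degrees(np.arctan2(m[1],m[0])),"len",np.hypot(*m))
    return P
E
python3 - <<'E'
from line import *
for n in("scene","top"):
    f=np.load(n+"0.npz"); P=line(n,f["im"],f["d"],[.557,-.018])
    im=f["im"]
    if n=="scene":
        a=cv2.resize(im[215:335,235:355],(560,560),interpolation=cv2.INTER_CUBIC); save("crop1.png",a)
        for (u,v) in [(273,302),(162,237),(444,331)]: print("tick",P[v,u])
        for nm,(u,v) in dict(b=(152,178),y=(480,283)).items(): print(nm,P[v,u])
E
```

```text
scene z 0.13310398292849723 c 556.9080810546875 -18.078083038330078 r 25.411157608032227 nwhite 50 line deg 32.042772013809284 len 0.010994550723991893
tick [ 0.59305462 -0.02989663  0.02848959]
tick [ 0.56037472 -0.23021066  0.0262754 ]
tick [0.54037113 0.20339817 0.02644276]
b [ 0.52988995 -0.23548423  0.13049332]
y [0.51228475 0.21829003 0.1312418 ]
top z 0.13380830776035257 c 554.3299560546875 -19.134660720825195 r 24.82561492919922 nwhite 41 line deg 30.046709829802943 len 0.01266588247897213
```

View pics/crop1.png

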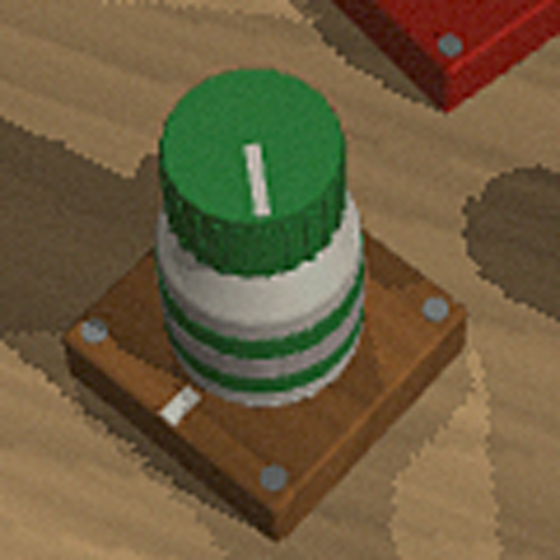

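The crop confirms the green pot: wooden foot, white line at about 31°, tick at about -16°, so roughly 0.82 rad loose. That agrees with z ≈ 0.1335. The axis is at about (0.556, -0.0185), and I'm moving there at height.

Emit:
{"api": "drive_tool", "payload": {
  "targets": [
    [0.5, 0.8, 0, 0, 0, 0],
    [0.5, 0.8, 0, 0, 0, 0],
    [0.5, 0.8, 0, 0, 0, 0],
    [0.5, 0.8, 0, 0, 0, 0],
    [0.5, 0.8, 0, 0, 0, 0]
  ],
  "claw": 1,
  "newtons": 30
}}

```text
t: 1.02
eef_pos: [0.2529, -0.4965, 0.2267]
ee_rot: [-3.141, 0.0, -2.914]
force: [0.8, 0.2, 0.3]
width: 0.0874
```

Emit:
{"api": "drive_tool", "payload": {
  "targets": [
    [0.5, 0.8, 0, 0, 0, 0],
    [0.5, 0.8, 0, 0, 0, 0],
    [0.5, 0.8, 0, 0, 0, 0],
    [0.5, 0.8, 0, 0, 0, 0],
    [0.5, 0.8, 0, 0, 0, 0]
  ]
}}

```text
t: 1.65
eef_pos: [0.353, -0.3365, 0.2268]
ee_rot: [-3.141, 0.001, -2.914]
force: [0.7, -0.4, 0.0]
width: 0.088
```

Emit:
{"api": "drive_tool", "payload": {
  "targets": [
    [0.5, 0.8, 0, 0, 0, 0],
    [0.5, 0.8, 0, 0, 0, 0],
    [0.5, 0.8, 0, 0, 0, 0],
    [0.5, 0.8, 0, 0, 0, 0],
    [0.5, 0.8, 0, 0, 0, 0]
  ]
}}

```text
t: 2.28
eef_pos: [0.453, -0.1764, 0.2269]
ee_rot: [-3.141, 0.001, -2.914]
force: [0.4, 0.1, 0.3]
width: 0.0877
```

Emit:
{"api": "drive_tool", "payload": {
  "targets": [
    [0.5, 0.8, 0, 0, 0, 0],
    [0.5, 0.8, 0, 0, 0, 0],
    [0.5, 0.8, 0, 0, 0, 0],
    [0.5, 0.8, 0, 0, 0, 0],
    [0, 0, 0, 0, 0, 0]
  ]
}}

```text
t: 2.9
eef_pos: [0.5335, -0.0477, 0.2263]
ee_rot: [-3.142, 0.0, -2.911]
force: [-0.8, -0.5, 0.3]
width: 0.088
```

```bash
python3 - <<'E'
from h import *
s=arm.get_state(); print(s["t"],s["q"],s["eef_pos"],s["ee_rot"],s["width"],s["force"],s["moment"])
E
```

```text
2.9 [ 2.76987939e-01  1.29473915e-01 -2.95129244e-01  1.29192653e-05
 -1.14617221e+00 -1.61766652e+00] [ 0.53350447 -0.04773188  0.22634155] [-3.14158188e+00  2.14862773e-05 -2.91146959e+00] 0.0880490299176294 [-0.81946955 -0.5029022   0.34538465] [-0.03562934 -0.00267894  0.05111184]
```

Emit:
{"api": "drive_tool", "payload": {
  "targets": [
    [0.28, 0.37, 0, 0, 0, 1],
    [0.28, 0.36, 0, 0, 0, 1],
    [0, 0, -0.5, 0, 0, 1],
    [0, 0, -0.6, 0, 0, 1],
    [0, 0, -0.5, 0, 0, 1]
  ]
}}

```text
t: 3.52
eef_pos: [0.5543, -0.0208, 0.1619]
ee_rot: [3.141, -0.0, -2.387]
force: [0.3, 0.4, 0.4]
width: 0.0878
```

Emit:
{"api": "drive_tool", "payload": {
  "targets": [
    [0, 0, 0, 0, 0, 0],
    [0, 0, 0, 0, 0, 0]
  ]
}}

```text
t: 3.78
eef_pos: [0.5552, -0.0206, 0.1635]
ee_rot: [-3.141, 0.001, -2.392]
force: [0.6, 0.5, 0.5]
width: 0.0876
```

```bash
python3 - <<'E'
from h import *
im,d=arm.grab_frame("scene"); save("s1.png",cv2.resize(im[130:350,180:420],(720,660))[:600])
E
```

```text
(no output)
```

View pics/s1.png

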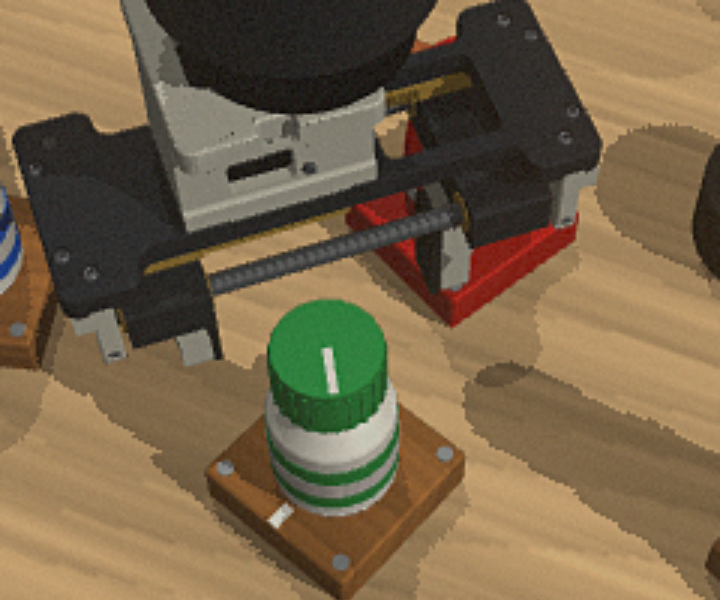

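The jaws straddle the green cap, which is at (327,350) in the crop. The red pot is behind and clear. Descending now, then closing.

Emit:
{"api": "drive_tool", "payload": {
  "targets": [
    [0.02, 0.05, -0.5, 0, 0, 0],
    [0, 0, -0.5, 0, 0, 0],
    [0, 0, -0.3, 0, 0, 0],
    [0, 0, -0.18, 0, 0, 0],
    [0, 0, 0, 0, 0, 0]
  ]
}}

```text
t: 4.45
eef_pos: [0.5557, -0.0184, 0.1034]
ee_rot: [-3.142, -0.0, -2.39]
force: [-0.3, -0.5, 0.2]
width: 0.0878
```

Emit:
{"api": "drive_tool", "payload": {
  "targets": [
    [0, 0, 0, 0, 0, 0],
    [0, 0, 0, 0, 0, 0],
    [0, 0, 0, 0, 0, 0],
    [0, 0, 0, 0, 0, 0],
    [0, 0, 0, 0, 0, 0]
  ],
  "claw": 0.4,
  "newtons": 30
}}

```text
t: 5.08
eef_pos: [0.5561, -0.0187, 0.1036]
ee_rot: [-3.141, 0.0, -2.39]
force: [1.9, -2.6, 0.6]
width: 0.0497
```

Gripped at 49.7 mm. Now turning clockwise.

Emit:
{"api": "drive_tool", "payload": {
  "targets": [
    [0, 0, -0.008, 0, 0, -0.8],
    [0, 0, -0.008, 0, 0, -1],
    [0, 0, -0.008, 0, 0, -1],
    [0, 0, -0.008, 0, 0, -1],
    [0, 0, -0.008, 0, 0, -1]
  ],
  "claw": 0,
  "newtons": 30
}}

```text
t: 5.7
eef_pos: [0.5564, -0.0191, 0.1021]
ee_rot: [-3.14, 0.001, -2.896]
force: [3.2, -5.7, -0.9]
width: 0.0494
```

```bash
python3 - <<'E'
from h import *
s=arm.get_state(); print(s["t"],s["q"],s["eef_pos"],s["ee_rot"],s["width"],s["force"],s["moment"])
E
```

```text
5.7 [ 0.31840426  0.27960736 -0.41602791  0.00173065 -0.87433822 -1.64463856] [ 0.55637442 -0.01908719  0.10214163] [-3.14032840e+00  9.17877676e-04 -2.89592036e+00] 0.04944691419542592 [ 3.15025971 -5.68304378 -0.88356783] [-2.0672279  -1.08076423  0.06089326]
```

Emit:
{"api": "drive_tool", "payload": {
  "targets": [
    [0, 0, -0.008, 0, 0, -1],
    [0, 0, -0.008, 0, 0, -1],
    [0, 0, -0.005, 0, 0, -0.5]
  ]
}}

```text
t: 6.08
eef_pos: [0.5564, -0.0193, 0.1013]
ee_rot: [-3.14, 0.001, 3.126]
force: [2.6, -6.8, -0.4]
width: 0.0496
```

```bash
python3 - <<'E'
from h import *
s=arm.get_state(); print(s["t"],s["q"],s["eef_pos"],s["ee_rot"],s["width"],s["force"],s["moment"])
E
```

```text
6.075 [ 0.31817057  0.2805816  -0.41700045  0.00206496 -0.87247845 -1.90543184] [ 0.55639337 -0.01931046  0.10133619] [-3.14033918e+00  1.21377333e-03  3.12645551e+00] 0.049557450464543885 [ 2.55636738 -6.83661753 -0.38432948] [-2.46262303 -1.16326142  0.11802916]
```

Emit:
{"api": "drive_tool", "payload": {
  "targets": [
    [0, 0, -0.004, 0, 0, -0.5],
    [0, 0, 0, 0, 0, -0.5],
    [0, 0, 0, 0, 0, 0]
  ]
}}

```text
t: 6.45
eef_pos: [0.5563, -0.0194, 0.101]
ee_rot: [-3.14, 0.001, 3.023]
force: [4.2, -6.9, -0.6]
width: 0.0495
```

```bash
python3 - <<'E'
from h import *
s=arm.get_state(); print(s["t"],s["q"],s["eef_pos"],s["ee_rot"],s["width"],s["force"],s["moment"])
E
```

```text
6.45 [ 0.31801407  0.28092885 -0.41731305  0.00209956 -0.87196807 -2.00855531] [ 0.55634791 -0.01942176  0.10104881] [-3.14038420e+00  1.21181812e-03  3.02319869e+00] 0.04945565127918536 [ 4.15976762 -6.93426178 -0.56172442] [-2.72346808 -1.43860185 -0.0410802 ]
```

Emit:
{"api": "drive_tool", "payload": {
  "targets": [
    [0, 0, 0, 0, 0, -0.5],
    [0, 0, 0, 0, 0, -0.5],
    [0, 0, 0, 0, 0, 0]
  ]
}}

```text
t: 6.82
eef_pos: [0.5563, -0.0196, 0.1011]
ee_rot: [-3.14, 0.001, 2.921]
force: [4.2, -8.2, -1.9]
width: 0.0496
```

```bash
python3 - <<'E'
from h import *
s=arm.get_state(); print(s["t"],s["q"],s["eef_pos"],s["ee_rot"],s["width"],s["force"],s["moment"])
E
```

```text
6.825 [ 0.31823507  0.28092736 -0.41748072  0.00289588 -0.87225087 -2.11189607] [ 0.55630885 -0.01955556  0.10110737] [-3.13976133e+00  1.25835274e-03  2.92059134e+00] 0.04963800042397048 [ 4.24782939 -8.21690568 -1.87069659] [-2.9782178  -1.25108535  1.01749914]
```

Emit:
{"api": "drive_tool", "payload": {
  "targets": [
    [0, 0, 0, 0, 0, -0.5],
    [0, 0, 0, 0, 0, 0]
  ]
}}

```text
t: 7.08
eef_pos: [0.5562, -0.0196, 0.1012]
ee_rot: [-3.14, 0.001, 2.868]
force: [3.3, -8.3, 0.2]
width: 0.0493
```

```bash
python3 - <<'E'
from line import *
s=arm.get_state(); print(s["t"],s["eef_pos"],s["ee_rot"],s["width"],s["force"],s["moment"])
im,d=arm.grab_frame("scene"); save("s2.png",cv2.resize(im[190:350,200:400],(750,600)))
E
```

```text
7.075 [ 0.55618461 -0.01957465  0.10115445] [-3.13976585e+00  1.15714166e-03  2.86805128e+00] 0.04929135897810031 [ 3.27936526 -8.30086756  0.17995979] [-2.96481548 -1.02698072  0.88758191]
```

View pics/s2.png

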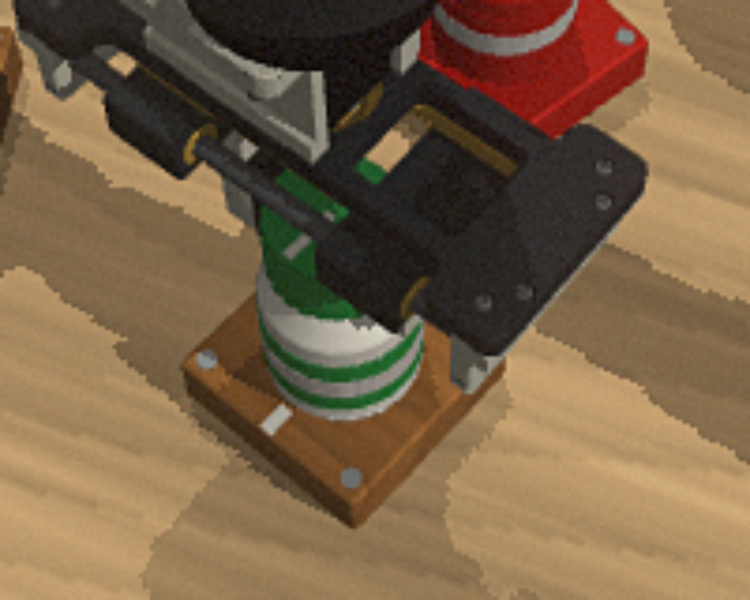

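The line at (300,245) now points along the tick at (275,418), and the moment saturates at about 0.9–1.0 N m, so the cap is at the stop. Releasing and rising.

Emit:
{"api": "drive_tool", "payload": {
  "targets": [
    [0, 0, 0, 0, 0, 0],
    [0, 0, 0, 0, 0, 0],
    [0, 0, 0, 0, 0, 0],
    [0, 0, 0, 0, 0, 0],
    [0, 0, 0, 0, 0, 0]
  ],
  "claw": 1
}}

```text
t: 7.75
eef_pos: [0.5556, -0.0182, 0.1008]
ee_rot: [3.142, -0.0, 2.867]
force: [0.6, -0.6, 0.0]
width: 0.0867
```

Emit:
{"api": "drive_tool", "payload": {
  "targets": [
    [0, 0, 0.4, 0, 0, 0],
    [0, 0, 0.7, 0, 0, 0],
    [0, 0, 0.9, 0, 0, 0],
    [0, 0, 0.9, 0, 0, 0],
    [0, 0, 0.5, 0, 0, 0]
  ]
}}

```text
t: 8.38
eef_pos: [0.5564, -0.0183, 0.2403]
ee_rot: [3.14, 0.003, 2.867]
force: [-0.5, 0.7, -0.1]
width: 0.0874
```

Emit:
{"api": "drive_tool", "payload": {
  "targets": [
    [-0.6, -0.8, 0, 0, 0, 0],
    [-0.6, -0.8, 0, 0, 0, 0],
    [-0.6, -0.8, 0, 0, 0, 0],
    [-0.6, -0.8, 0, 0, 0, 0],
    [0, 0, 0, 0, 0, 0]
  ]
}}

```text
t: 9.0
eef_pos: [0.4583, -0.1479, 0.2383]
ee_rot: [3.141, 0.002, 2.864]
force: [0.4, 0.5, 0.2]
width: 0.0875
```

```bash
python3 - <<'E'
from line import *
s=arm.get_state(); print(s["t"],s["eef_pos"],s["force"],s["width"])
for n in("scene","top"):
    im,d=arm.grab_frame(n); P=line(n,im,d,[.556,-.0185])
    if n=="scene": save("s3.png",im)
    f=im.astype(int); hsv=cv2.cvtColor(im,cv2.COLOR_RGB2HSV)
    rr=np.hypot(P[...,0]-.5565,P[...,1]+.0185)
    m=(d>0)&(rr>.031)&(rr<.043)&(abs(P[...,2]-.028)<.006)&(f.min(-1)>120)
    # tick: bright, near +x side
    m&=P[...,0]>.58
    if m.any(): q=P[m].mean(0); print("tick",m.sum(),q,np.degrees(np.arctan2(q[1]+.0185,q[0]-.5565)))
E
```

```text
9.0 [ 0.45826005 -0.14786214  0.23830721] [0.37724533 0.49707517 0.22340689] 0.08753678735882775
scene z 0.13055867299922153 c 557.0435180664062 -17.703824996948242 r 25.106185913085938 nwhite 47 line deg -22.533879028409597 len 0.011381210995882572
tick 23 [ 0.59220125 -0.0300143   0.02871828] -17.87545382271265
top z nan c 0.0 0.0 r 0.0 nwhite 0 line deg nan len nan
  return _methods._mean(a, axis=axis, dtype=dtype,
  ret = ret.dtype.type(ret / rcount)
line.py:10: RuntimeWarning: Mean of empty slice.
  wp=P[wh]; m=wp[:,:2].mean(0)-np.array([cx,cy])/1000
  ret = um.true_divide(
```

View pics/s3.png

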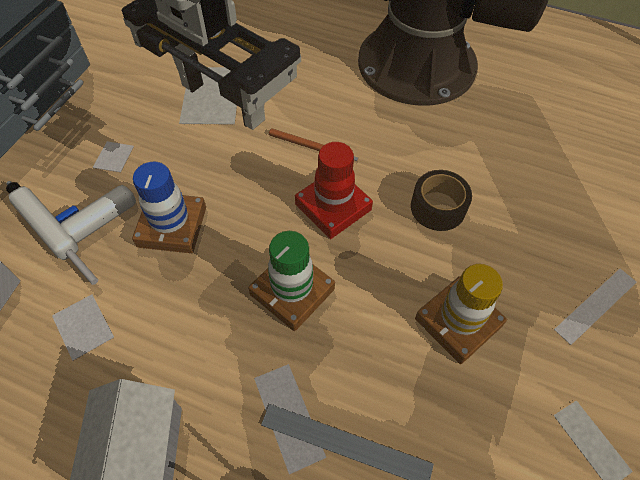

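The green cap's line at (283,252) points to the tick at (273,302). Blue and yellow are unchanged, and the gripper is clear of everything.

```bash
python3 -c "
from station import arm
print(arm.job_done())"
```

```text
the job is handed in; nothing more can be done
None
```

The green cap is screwed down tight and released, and I handed the job in at about 9 s of the 32 s allowed.

I gripped the cap at about 30 N and turned it clockwise until it hit the stop. The moment about the vertical axis jumped from about 0.1 to about 1 N m, and the pads then began to slip.

| Check | Before | After |
|---|---|---|
| Cap top height | 133.1 mm | 130.6 mm (131 mm is tight) |
| White line direction | about +31° | -22.5° (tick at about -18°, within measuring error) |

- **Other caps:** the blue and yellow caps look unchanged in the last picture, and I did not touch them.
- **Gripper:** it is open and clear of everything, with force readings near zero.
- **Failed check:** the last top-camera measurement gave no result, probably because the arm blocked its view. The final figures come from the scene camera only.

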